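# Fetch the steel ball from the curved track onto its stand

## Task

Push the steel ball along the curved track until it drops into the round recess at the track's open exit gap. Then lift it out there and set it down, not dropping it, on the hollow-topped stand, so that it rests in the stand's cup with the stand upright.

Things in the scene. Friction and masses are not known exactly. Their poses are not given: they have to be found in the camera images.
- track: Fixed steel J-shaped channel. Origin on the table at the bend's centre, z up. Frame, mm: centreline straight from closed end (-100,-165) along +y to (-100,0), quarter circle radius 100 about the origin to (0,100), where walls end. Floor top z 8, inside width 55; lips (z 51.5 to 54.5) leave a slot 42 wide, so the ball can't be lifted out, but shut fingers fit in behind it to push.
- recess (a point): Track point (50,100,8) mm, track's axes: centre of the round recess, 25 mm wide, in the floor of the exit gap, which runs in +x from (0,100). The ball sinks in 3 mm and stays, centre 22 mm above this point. The gap has no walls or lips: just guide strips 5 mm high, outer faces 46 mm apart, and an end stop 28 mm beyond in +x, 20 mm high, 46 mm wide. Fingers fit on both y sides.
- ball: Bare oiled steel ball, 50 mm across, about 0.5 kg, rolls freely and slides easily in the oiled track (friction about 0.15); the only ball on the table. It starts in the straight part of the track, between y -90 and y -10 mm of the track's frame. Origin: its centre, 25 mm above the track's floor. Its axes mean nothing.
- stand: Loose turned steel stand, 0.8 kg: foot 68 mm wide, 10 mm high; stem 44 mm wide, rim at 50 mm; its top is a round cup 34 mm wide inside, 10 mm deep. The seated ball touches the rim, its centre 68 mm above the table on the stand's axis. Two steel bystanders share its outline, but one has a flat solid top, one a cone. Origin: centre of the underside, z up.

How it is judged (in metres and radians):
On the way, in this order (a step that is already met when the one before it is completed fails the run):
1. The ball has been pushed out of the channel and lies in the recess of the exit gap (horizontal distance between ball and recess below 0.008 m and z of ball in the frame of recess below 0.0245 m and linear speed of ball below 0.05 m/s), for 0.2 s.
2. The ball rests in the cup of the hollow-topped stand (horizontal distance between ball and stand below 0.01 m and z of ball in the frame of stand between 0.062 and 0.074 m and linear speed of ball below 0.03 m/s and angle between stand's own z axis and vertical below 0.1 rad), for 0.2 s.
At the end, for the whole second after the job is handed in: The ball rests in the stand's cup: its centre within 10 mm of the stand's axis and 62 to 74 mm above the stand's foot, still (under 0.03 m/s), the stand upright within 0.1 rad (all of step 2); the robot touches nothing.
It fails at once if The ball is let go or dropped more than about 25 mm above its seat on the stand (horizontal distance between ball and stand below 0.04 m and z of ball in the frame of stand above 0.095 m and contact force between the fingers and ball below 0.1 N).
It also fails if it takes over 64 s, if anything falls off the work surface, if the arm or the gripper's body presses on something with over 40 N, if the wrist force passes 120 N, or if a joint passes its speed limit or range.

## Robot

A 6-joint arm with a two-finger parallel gripper is mounted at the origin on the work surface. World frame = base frame: x ahead of the robot, y to its left, z up, the work surface at z = 0. Lengths are in m, angles in degrees, forces in N, time in s.
With the tool pointing down it reaches from about 0.3 to 0.75 m from the base axis. Payload 8.5 kg.
Tool frame: the origin (TCP) lies on the centre line of the jaws, within the pads' length; the fingertips stand 22 mm ahead of it and the grasp point (between the pads) lies 3 mm ahead of it (env.tip_reach is the distance from the TCP to the fingertips, in m); y points along the fingers, z is the direction in which the jaws open and shut, and the axes are right-handed (so a half turn about y gives the same grasp; the last joint's range is limited). The gripper opens to 85 mm and grips with 20 to 120 N. Pads are 22 mm wide; open, the fingers measure 114 mm over their backs; the gripper's body (76 mm by 85 mm) begins 54 mm behind the grasp point. The pads swing forward as they close: fully open they stand 13 mm farther back than shut.
Start: joints at [56.534, 21.807, 74.336, -0, 83.858, -12.336], TCP at [0.198, 0.513, 0.233] pointing down, gripper open.
Joint ranges: [-178.18, 178.18], [-50.72, 133.34], [12.68, 142.11], [-81.47, 261.47], [9.98, 163.14], [-165.26, 165.26]. Speed limits (degrees/s): [136.94, 136.94, 180, 180, 180, 180].

## Interface

Orientations are given as a 3x3 rotation matrix whose columns are the frame's x, y, z axes.
In Python, from rig import env, get_image gives the robot as it stands. The module is installed in compiled form; this text tells all that it offers.
- The arm moves only by the tool carry_out, never from a script. Its argument "targets" is a list that holds one entry, the list of rows, each a list of 7 numbers: the closure, from 0 (fully open) to 1 (shut), then the shift along the world's x, y, z in mm, then the turn, a rotation vector about the world's x, y, z in degrees. In form: [[[claw, dx, dy, dz, ax, ay, az], ...]]. A call has 1 to 20 rows; each row is the pose to reach, as a shift and turn from the pose commanded when the call began; what a row does not reach only later rows make up. A row lasts 1/12 s, in which the tool goes at most 41.7 mm and 7.16 degrees, less where a joint would pass 70% of its speed; a pose out of reach is approached as far as the arm can. A call with a gripper value outside its range is refused whole. The fingers move at their own pace and stop on an object; "squeeze" is the grip in N (left out, the last holds). Time passes only in rows, so rows that repeat a pose let the fingers close. It gives the time, the measured TCP pose, the force and the opening at its end, in the units of the state.
- env.observe(): the state, without advancing time (a new reading comes with each control period).
- get_image(name): name is "scene" or "top" or "wrist"; returns a dict with "img" (384x512x3 uint8, red, green, blue), "fx", "fy", "cx", "cy" (pixels), "k1" (the pictures are not rectified: a ray, as slopes to the right and down, at radius r is drawn at 1 + k1 r^2 times it, then the intrinsics apply), "rvec" (rotation vector, rad) and "tvec" (3), from world to camera coordinates, as OpenCV has them. Camera axes: x right, y down, z forward; pixel columns grow to the right and rows downward; lengths in m; the calibration is good to about 2 mm. A picture is of the moment at which its call begins. There is no depth.
- env.close_job(): hands the job in, once; it reports no verdict.
The state is a dict: "time_s": time; "q": joint angles; "qvel": joint speeds; "joint_efforts": joint torques, N m; "position": TCP position; "tool_rot": TCP orientation; "ft_force": force on the tool from outside, world axes, zero at the start; "wrist_torque": the same for the moment, N m; "grip_width": finger opening in m.
Only numpy, scipy, OpenCV 4.12 (cv2) and the standard library are available. Lean on these libraries where they do the work, as an engineer would, in place of code of your own. Each camera call takes 0.05 s, during which the arm holds its last target.

## Working session

There is one attempt and no reset: what is moved stays moved. The work goes in short steps, Python scripts to look and compute and a tool call to move; the robot and the scene stay as the last step left them, time stands still between calls to the robot, and variables do not carry over. Pictures are saved under pics/ and viewed, and the job is handed in when it is done.

Besides the shell and the picture viewer there is one more tool, called as name(argument=value, ...) on one line, values as JSON. carry_out: Moves the arm, as the interface text tells. Its arguments: {"type":"object","properties":{"targets":{"type":"array"},"squeeze":{"type":"number"}},"required":["targets"]}

```bash
mkdir -p pics
python3 - <<'E'
from rig import env,get_image
import cv2,numpy as np
for n in ["scene","top","wrist"]:
    d=get_image(n); cv2.imwrite(f"pics/{n}0.png",d["img"][:,:,::-1]); 
    print(n,[round(d[k],2) for k in("fx","fy","cx","cy","k1")],np.round(d["rvec"],3),np.round(d["tvec"],3))
s=env.observe(); print(s["time_s"],s["position"],s["tool_rot"],s["grip_width"],env.tip_reach)
E
```

```text
scene [392.94, 392.94, 262.66, 190.48, -0.05] [ 1.244  2.499 -0.709] [ 0.254 -0.37   1.158]
top [353.8, 353.8, 249.59, 189.5, -0.0] [ 2.208 -2.175  0.049] [0.083 0.52  0.778]
wrist [272.13, 272.13, 251.95, 188.58, -0.0] [-2.354 -1.615 -0.269] [-0.55  -0.043  0.38 ]
0.15 [0.19813295 0.51282937 0.23275749] [[ 9.32765695e-01 -5.92690059e-04  3.60482741e-01]
 [-3.60483159e-01 -9.12847198e-04  9.32765275e-01]
 [-2.23775046e-04 -9.99999408e-01 -1.06512734e-03]] 0.08579387207116194 0.022
```

View pics/scene0.png

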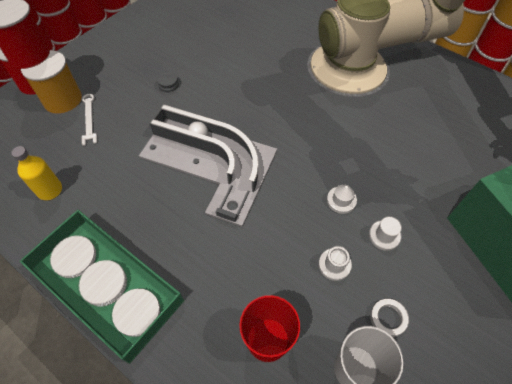

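View pics/top0.png

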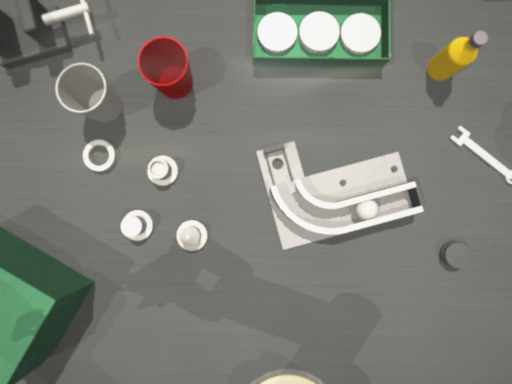

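View pics/wrist0.png

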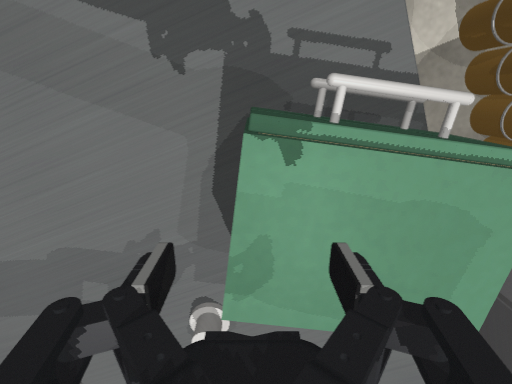

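The top view shows the track at the right of centre, with the ball at about (367,209), the recess at about (278,163) and three stands at (162,170), (137,225) and (192,236). In the scene view the hollow-topped one is near (336,262). I'll zoom in to confirm it.

```bash
cat > h.py <<'E'
from rig import env,get_image
import cv2,numpy as np
def cam(n):
    d=get_image(n); d["R"]=cv2.Rodrigues(np.array(d["rvec"],float))[0]; d["t"]=np.array(d["tvec"],float).ravel(); d["C"]=-d["R"].T@d["t"]; return d
def ray(d,u,v):
    x=(u-d["cx"])/d["fx"]; y=(v-d["cy"])/d["fy"]; a,b=x,y
    for _ in range(20):
        s=1+d["k1"]*(a*a+b*b); a,b=x/s,y/s
    r=d["R"].T@np.array([a,b,1.]); return d["C"],r/np.linalg.norm(r)
def onz(d,u,v,z):
    C,r=ray(d,u,v); return C+r*(z-C[2])/r[2]
def proj(d,P):
    P=np.atleast_2d(P); c=P@d["R"].T+d["t"]; a=c[:,0]/c[:,2]; b=c[:,1]/c[:,2]; s=1+d["k1"]*(a*a+b*b)
    return np.c_[d["fx"]*a*s+d["cx"],d["fy"]*b*s+d["cy"]]
def crop(d,x0,y0,x1,y1,f,name):
    cv2.imwrite("pics/"+name,cv2.resize(d["img"][y0:y1,x0:x1,::-1],None,fx=f,fy=f,interpolation=cv2.INTER_CUBIC))
E
python3 - <<'E'
from h import *
t=cam("top"); s=cam("scene"); print(t["C"],s["C"])
crop(t,245,130,435,260,4,"t1.png"); crop(t,110,140,220,260,5,"t2.png")
crop(s,310,170,420,290,5,"s2.png"); crop(s,135,95,285,230,4,"s1.png")
for u,v in [(162,170),(137,225),(192,236)]: print(onz(t,u,v,0.03))
for u,v in [(342,198),(385,234),(336,262)]: print(onz(s,u,v,0.01))
print(onz(t,278,163,.008),onz(s,233,205,.008),onz(t,367,209,.033),onz(s,199,129,.033))
E
```

```text
[0.47733959 0.08526127 0.80476473] [0.90266724 0.34376856 0.77998014]
[0.55760753 0.28484087 0.03      ]
[0.43603819 0.33619399 0.03      ]
[0.41409139 0.21517761 0.03      ]
[0.41405844 0.22077626 0.01      ]
[0.43608789 0.3434393  0.01      ]
[0.55672596 0.29101792 0.01      ]
[0.57969939 0.02801894 0.008     ] [0.57924909 0.03259678 0.008     ] [ 0.47883839 -0.16472765  0.033     ] [ 0.4716392  -0.16232594  0.033     ]
```

View pics/t1.png

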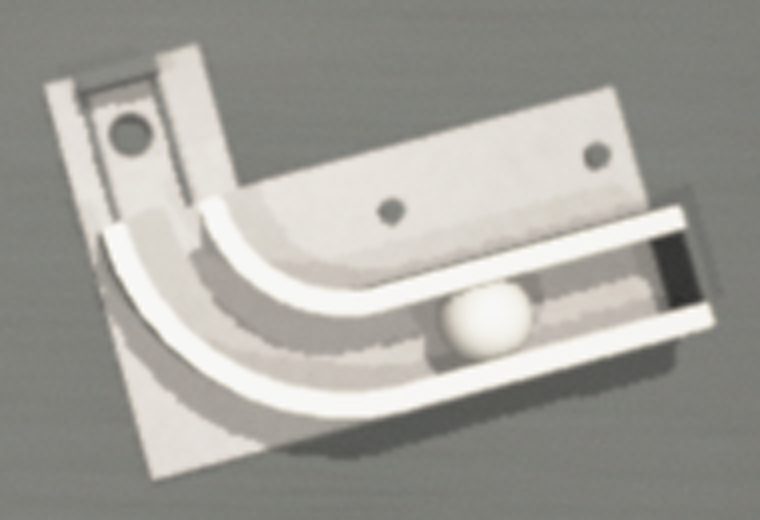

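View pics/t2.png

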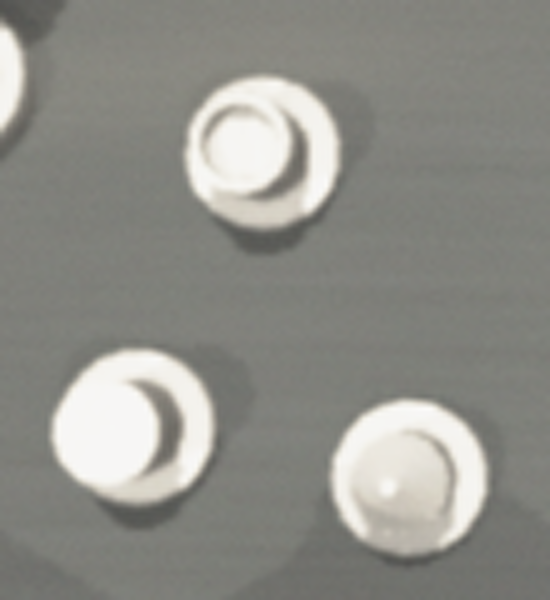

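View pics/s2.png

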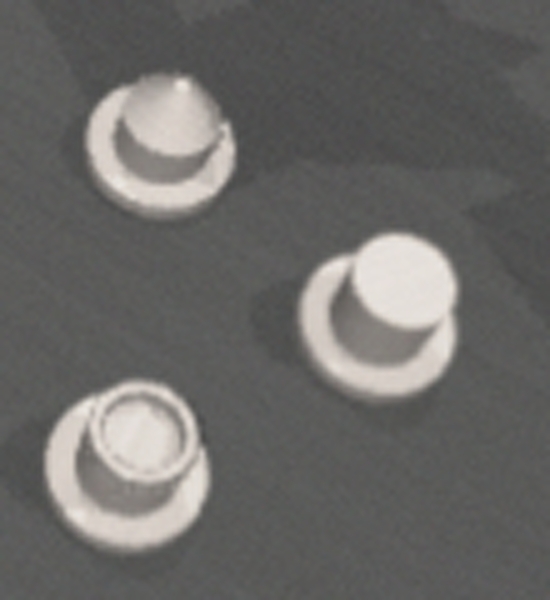

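View pics/s1.png

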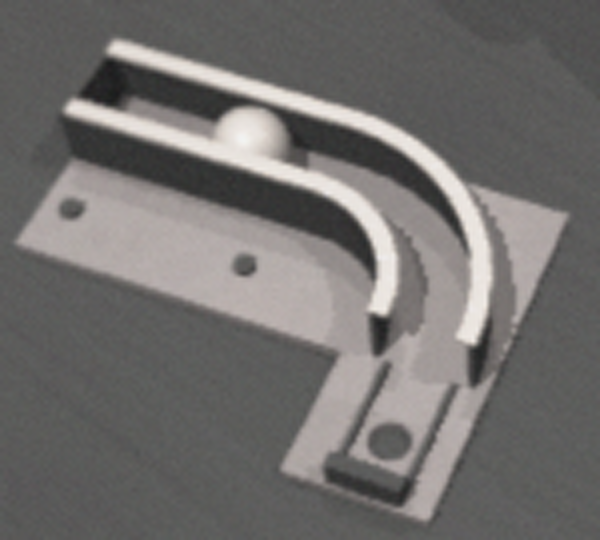

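The stand at top pixel (162,170), scene pixel (336,262), is the one with the cup. The other two have a cone and a flat top. Next I'll get the track pose from the lip mask and the recess, and the stand and ball by two-view rays.

```bash
cat > tr.py <<'E'
from h import *
from scipy.optimize import least_squares
t=cam("top")
g=t["img"].min(axis=2)
roi=np.zeros_like(g); roi[130:260,245:435]=1
for th in (225,235,240,245): 
    m=((g>th)&(roi>0)).astype(np.uint8); n,l,st,c=cv2.connectedComponentsWithStats(m); print(th,[tuple(x) for x in st[1:] if x[4]>40])
E
python3 tr.py
```

```text
225 [(np.int32(295), np.int32(179), np.int32(121), np.int32(29), np.int32(692)), (np.int32(271), np.int32(186), np.int32(152), np.int32(48), np.int32(938)), (np.int32(361), np.int32(201), np.int32(15), np.int32(15), np.int32(174))]
235 [(np.int32(295), np.int32(179), np.int32(120), np.int32(29), np.int32(629)), (np.int32(271), np.int32(186), np.int32(151), np.int32(48), np.int32(848)), (np.int32(363), np.int32(202), np.int32(12), np.int32(12), np.int32(114))]
240 [(np.int32(296), np.int32(180), np.int32(119), np.int32(28), np.int32(531)), (np.int32(272), np.int32(186), np.int32(150), np.int32(48), np.int32(719)), (np.int32(364), np.int32(203), np.int32(9), np.int32(10), np.int32(67))]
245 [(np.int32(297), np.int32(181), np.int32(18), np.int32(21), np.int32(64)), (np.int32(273), np.int32(187), np.int32(29), np.int32(37), np.int32(113))]
```

```bash
cat > tr.py <<'E'
from h import *
from scipy.optimize import least_squares
t=cam("top"); s=cam("scene")
def lip(d,th,x0,y0,x1,y1):
    g=d["img"].min(axis=2); roi=np.zeros_like(g); roi[y0:y1,x0:x1]=1
    m=((g>th)&(roi>0)).astype(np.uint8); n,l,st,c=cv2.connectedComponentsWithStats(m)
    ids=[i for i in range(1,n) if st[i,4]>100 and max(st[i,2:4])>40]; print(th,[st[i] for i in ids])
    v,u=np.nonzero(np.isin(l,ids)); return np.array([onz(d,a,b,.0545)[:2] for a,b in zip(u,v)])
def fr(p,P):
    c,q=np.cos(p[2]),np.sin(p[2]); D=P-p[:2]; return np.c_[c*D[:,0]+q*D[:,1],-q*D[:,0]+c*D[:,1]]
def off(L): # signed offset, outer positive
    return np.where(L[:,1]<0,-L[:,0]-.1,np.hypot(L[:,0],L[:,1])-.1)
def fit(P,rec):
    def f(p):
        L=fr(p,P); o=off(L); r=np.where(o>0,o,-o)-p[3]
        e=(fr(p,rec[None])[0]-[.05,.1])*np.sqrt(len(P))/2
        return np.r_[r,e]
    best=None
    r=least_squares(f,[.53,-.07,np.deg2rad(105),.025],loss="soft_l1",f_scale=.003); p=r.x
    L=fr(p,P); o=off(L); print("fit",p[:2],np.rad2deg(p[2]),p[3],"rms",np.std(f(p)[:-2]),"rec",fr(p,rec[None]),"maxx",L[:,0].max(),"miny",L[:,1].min())
    for sg in(1,-1): k=np.abs(o[o*sg>0]); print(" lip",sg,np.percentile(k,[2,50,98]).round(4))
    return p
if __name__=="__main__":
    rt=onz(t,277.6,163.4,.0075)[:2]; rs=onz(s,135+389/4,95+440/4,.0075)[:2]; print(rt,rs)
    p=fit(lip(t,232,245,130,435,260),rt)
    for th in(200,215): q=fit(lip(s,th,135,95,285,230),rs)
E
python3 tr.py
python3 - <<'E'
from h import *
t=cam("top"); s=cam("scene")
# two-view triangulations: ball centre, cup rim
def tri(a,b):
    (C1,r1),(C2,r2)=ray(t,*a),ray(s,*b); A=np.c_[r1,-r2]; k=np.linalg.lstsq(A,C2-C1,rcond=None)[0]
    return (C1+k[0]*r1+C2+k[1]*r2)/2, np.linalg.norm(C1+k[0]*r1-C2-k[1]*r2)
print("cup rim centre",tri((110+245/5,140+146/5),(310+144/5,170+431/5)), onz(t,110+245/5,140+146/5,.05),onz(s,310+144/5,170+431/5,.05))
print("foot",onz(t,110+263/5,140+152/5,.008),onz(s,310+128/5,170+470/5,.008))
print("ball",tri((245+488/4,130+320/4),(135+253/4,95+143/4)),onz(t,245+488/4,130+320/4,.033))
E
```

```text
[0.57883984 0.0288777 ] [0.58006971 0.03104411]
232 [array([295, 179, 120,  29, 646], dtype=int32), array([271, 186, 151,  48, 871], dtype=int32)]
fit [ 0.55866737 -0.08095039] 16.17229729562175 0.02678038830136913 rms 0.003056988272958888 rec [[0.04996427 0.09986346]] maxx 0.0021457643938782335 miny -0.1629519816450637
 lip 1 [0.0216 0.0268 0.0321]
 lip -1 [0.0217 0.0268 0.0318]
200 [array([163, 106,  95,  75, 430], dtype=int32), array([152, 121,  82,  52, 455], dtype=int32)]
fit [ 0.55912466 -0.07932849] 15.951002015965859 0.025996398285716274 rms 0.006085789527896418 rec [[0.05047067 0.10036692]] maxx -0.0005449755552036674 miny -0.1623445155068648
 lip 1 [0.0036 0.0261 0.0308]
 lip -1 [0.003  0.0261 0.0317]
215 [array([186, 113,  71,  67, 276], dtype=int32), array([162, 124,  72,  49, 317], dtype=int32)]
fit [ 0.55907196 -0.0790311 ] 15.733567861749497 0.026036944998791486 rms 0.005611045946922534 rec [[0.0500595  0.10025719]] maxx -0.0016704203692650688 miny -0.13687900778664872
 lip 1 [0.0217 0.0261 0.0298]
 lip -1 [0.0033 0.0263 0.0308]
cup rim centre (array([0.55739322, 0.28993384, 0.04100215]), np.float64(0.0030071237496944736)) [0.55716421 0.28619236 0.05      ] [0.56073571 0.29183222 0.05      ]
foot [0.55899708 0.28911975 0.008     ] [0.56014767 0.29252672 0.008     ]
ball (array([ 0.47572877, -0.16415632,  0.0295707 ]), np.float64(0.003702997478709148)) [ 0.47666758 -0.16472456  0.033     ]
```

The track fits at about (0.559, -0.080) with yaw 16.0°. The ball is near track y = -58 mm, the recess near (0.579, 0.030), and the stand near (0.559, 0.290). I'll move above the point behind the ball with the fingers shut.

carry_out(targets=[[[1,0,0,30,0,0,0],[1,15,-36,30,0,0,-5],[1,30,-72,30,0,0,-10],[1,45,-110,25,0,0,-15],[1,60,-148,20,0,0,-20],[1,76,-186,10,0,0,-25],[1,92,-224,0,0,0,-30],[1,108,-262,0,0,0,-35],[1,124,-300,0,0,0,-40],[1,140,-338,0,0,0,-45],[1,155,-376,0,0,0,-50],[1,170,-414,-5,0,0,-53],[1,186,-452,-10,0,0,-53],[1,202,-490,-15,0,0,-53],[1,218,-528,-20,0,0,-53],[1,234,-566,-25,0,0,-53],[1,250,-604,-30,0,0,-53],[1,266,-642,-35,0,0,-53],[1,282,-680,-40,0,0,-53],[1,292,-718,-40,0,0,-53]]], squeeze=30)

```text
time_s: 2.17
position: [0.4908, -0.207, 0.1922]
tool_rot: [[0.273, -0.001, 0.962], [-0.962, 0.001, 0.273], [-0.001, -1.0, -0.001]]
ft_force: [0.6, -0.6, 1.4]
grip_width: -0.0001
```

carry_out(targets=[[[1,2,-4,0,0,0,0],[1,2,-4,0,0,0,0],[1,2,-4,0,0,0,0]]])

```text
time_s: 2.42
position: [0.492, -0.2086, 0.193]
tool_rot: [[0.273, -0.001, 0.962], [-0.962, 0.001, 0.273], [-0.001, -1.0, -0.0]]
ft_force: [-0.4, 0.8, 0.5]
grip_width: -0.0003
```

```bash
cat > look.py <<'E'
from h import *
import sys
n=sys.argv[1]
for c in sys.argv[2:]:
    d=cam(c); cv2.imwrite(f"pics/{c}{n}.png",d["img"][:,:,::-1]); np.save(f"/tmp/{c}{n}.npy",d,allow_pickle=True)
s=env.observe(); R=s["tool_rot"]; print(round(s["time_s"],2),np.round(s["position"],4),"zyaw",np.rad2deg(np.arctan2(R[1][2],R[0][2])).round(2),"w",round(s["grip_width"],4),"F",np.round(s["ft_force"],1),np.round(np.array(R)[:,1],3))
E
python3 look.py 1 wrist scene
```

```text
2.52 [ 0.492  -0.2077  0.1935] zyaw 15.93 w -0.0 F [-0.2  0.3 -0. ] [-0.  0. -1.]
```

View pics/wrist1.png

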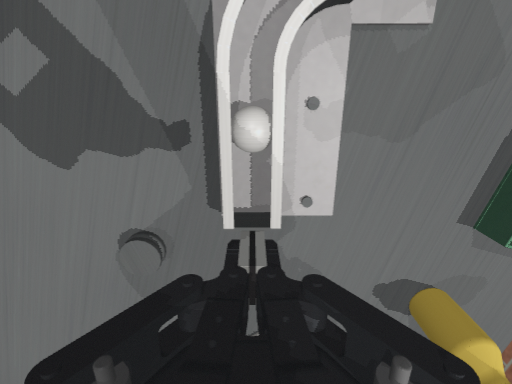

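View pics/scene1.png

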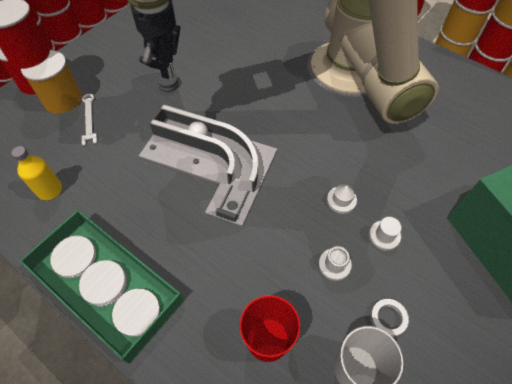

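The wrist view shows the ball at (252,130), the slot centred at u≈252 and the finger seam at u≈252, so the lateral alignment looks right. I'll check it numerically.

Run:
```python
from h import *
import tr
from tr import lip,fr,off
d=np.load("/tmp/wrist1.npy",allow_pickle=True).item()
P=lip(d,225,205,0,340,230)
from scipy.optimize import least_squares
for th in(215,235):
  P=lip(d,th,205,0,340,230); P=P[:]
  p0=np.array([.559,-.080,np.deg2rad(16)])
  def f(p):
    L=fr(p,P); o=off(L); return np.abs(o)-.0267
  L=fr(p0,P); o=off(L); 
  for sg in(1,-1):
    k=(o*sg>0)&(L[:,1]<-.02); print(sg,np.median(o[k]),np.percentile(o[k],[3,97]), np.polyfit(L[k,1],o[k],1), L[k,1].min())
print("ball",fr(p0,onz(d,252,130,.033)[None,:2]))
s=np.load("/tmp/wrist1.npy",allow_pickle=True).item()
print(fr(p0,np.array([[.492,-.2077]])))
```

```text
225 []
215 [array([217,   0,  26,  99, 977], dtype=int32), array([ 273,    0,   42,  165, 1754], dtype=int32)]
1 0.021753673994342484 [0.02166104 0.02270575] [-0.03017835  0.0214143 ] -0.023756629411233125
-1 -0.02788891445520319 [-0.03236579 -0.0230234 ] [ 0.01499064 -0.02703475] -0.08976225546617872
235 []Traceback (most recent call last):
  File "<stdin>", line 12, in <module>
  File "tr.py", line 10, in fr
    c,q=np.cos(p[2]),np.sin(p[2]); D=P-p[:2]; return np.c_[c*D[:,0]+q*D[:,1],-q*D[:,0]+c*D[:,1]]
                                     ~^~~~~~
ValueError: operands could not be broadcast together with shapes (0,) (2,)
```

```bash
python3 - <<'E' | grep -v fit
from h import *
from tr import lip,fr,off
d=np.load("/tmp/wrist1.npy",allow_pickle=True).item()
p0=np.array([.559,-.080,np.deg2rad(16)])
P=lip(d,190,205,0,340,230); L=fr(p0,P); o=off(L)
for sg in(1,-1):
  for a,b in((-.17,-.12),(-.12,-.07),(-.07,-.0),(0,.1)):
    k=(o*sg>0)&(L[:,1]<b)&(L[:,1]>a); 
    if k.sum(): print(sg,a,k.sum(),np.percentile(o[k],[3,50,97]).round(4))
print("ball",fr(p0,onz(d,252,130,.033)[None,:2]), "tcp",fr(p0,np.array([[.492,-.2077]])))
E
```

```text
190 [array([ 217,    0,   27,  228, 2519], dtype=int32), array([ 272,    0,   52,  228, 2744], dtype=int32)]
1 -0.17 322 [0.0211 0.0258 0.0304]
1 -0.12 442 [0.0211 0.0258 0.0306]
1 -0.07 799 [0.0208 0.0258 0.0308]
1 0 956 [0.0209 0.0263 0.0317]
-1 -0.17 314 [-0.0325 -0.0279 -0.0234]
-1 -0.12 481 [-0.033  -0.0278 -0.0227]
-1 -0.07 889 [-0.0331 -0.0275 -0.0219]
-1 0 1060 [-0.0325 -0.0272 -0.0217]
ball [[-0.09847617 -0.05705371]] tcp [[-0.09960342 -0.10428542]]
```

carry_out(targets=[[[1,1,0,-25,0,0,0],[1,1,0,-50,0,0,0],[1,1,0,-75,0,0,0],[1,1,0,-95,0,0,0],[1,1,0,-110,0,0,0],[1,1,0,-120,0,0,0],[1,1,0,-130,0,0,0],[1,1,0,-138,0,0,0],[1,1,0,-145,0,0,0],[1,1,0,-149,0,0,0],[1,1,0,-149,0,0,0]]])

```text
time_s: 3.63
position: [0.4931, -0.2089, 0.0437]
tool_rot: [[0.273, -0.001, 0.962], [-0.962, 0.0, 0.273], [-0.001, -1.0, -0.0]]
ft_force: [-0.4, -0.2, 0.1]
grip_width: -0.0002
```

```bash
python3 look.py 2 wrist scene
python3 - <<'E'
from h import *
d=np.load("/tmp/scene2.npy",allow_pickle=True).item(); crop(d,120,60,280,220,4,"s3.png")
E
```

```text
3.73 [ 0.4934 -0.2091  0.0445] zyaw 15.87 w -0.0001 F [-0.   0.3 -0.1] [ 0. -0. -1.]
```

View pics/wrist2.png

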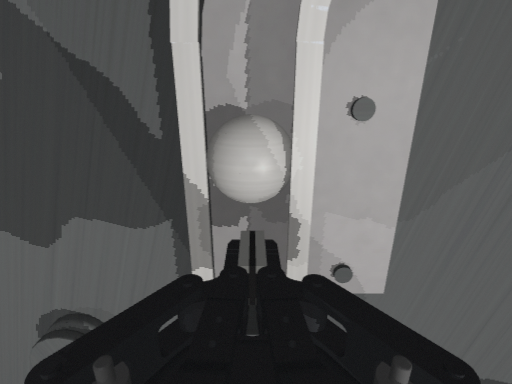

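View pics/s3.png

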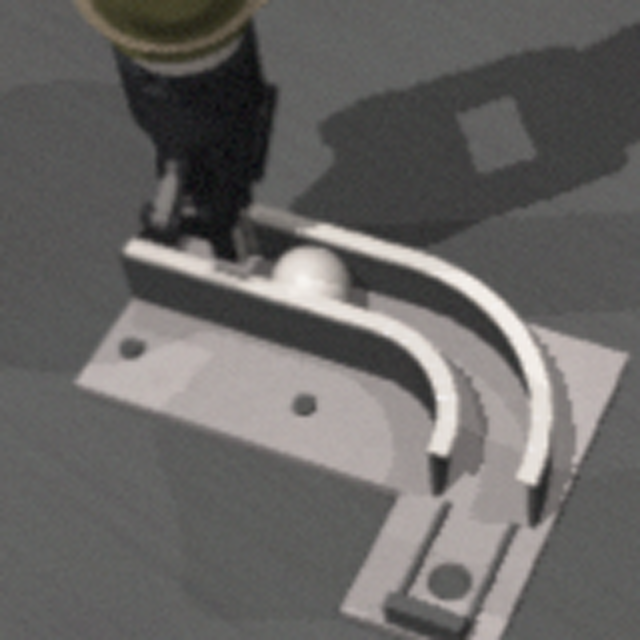

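The shut fingers sit in the slot behind the ball, which is at (250,160) in the wrist view. Next I'll work out the pushing path.

```bash
cat > path.py <<'E'
import numpy as np,sys
O=np.array([.560,-.0797]);a=np.deg2rad(16);R=np.array([[np.cos(a),-np.sin(a)],[np.sin(a),np.cos(a)]])
A=.1*np.pi/2
def c(s): # s=0 at (-100,0)
    if s<0: return np.array([-.1,s])
    if s<A: t=s/.1; return np.array([-.1*np.cos(t),.1*np.sin(t)])
    return np.array([s-A,.1])
def pose(s):
    p=c(s); v=c(s+.036)-p; return R@p+O, 16+np.rad2deg(np.arctan2(v[1],v[0]))-90
x0,y0,yaw0,s0,ds,n=map(float,sys.argv[1:7])
for i in range(1,int(n)+1):
    p,y=pose(s0+ds*i); print([1,round((p[0]-x0)*1e3),round((p[1]-y0)*1e3),0,0,0,round(y-yaw0)],end=", ")
print(); print(p,y,s0+ds*i)
E
python3 path.py .4932 -.2090 16 -.1045 .0053 20
python3 - <<'E'
import sys,subprocess
E
```

```text
[1, -2, 6, 0, 0, 0, 0], [1, -3, 11, 0, 0, 0, 0], [1, -5, 17, 0, 0, 0, 0], [1, -6, 22, 0, 0, 0, 0], [1, -8, 27, 0, 0, 0, 0], [1, -9, 32, 0, 0, 0, 0], [1, -11, 37, 0, 0, 0, 0], [1, -12, 42, 0, 0, 0, 0], [1, -14, 47, 0, 0, 0, 0], [1, -15, 52, 0, 0, 0, 0], [1, -17, 57, 0, 0, 0, 0], [1, -18, 62, 0, 0, 0, 0], [1, -20, 68, 0, 0, 0, 0], [1, -21, 73, 0, 0, 0, 0], [1, -22, 78, 0, 0, 0, -1], [1, -24, 83, 0, 0, 0, -2], [1, -25, 88, 0, 0, 0, -4], [1, -27, 93, 0, 0, 0, -6], [1, -28, 98, 0, 0, 0, -8], [1, -30, 103, 0, 0, 0, -11], 
[ 0.4634712 -0.1058188] 4.827322994948943 0.0015000000000000013
```

carry_out(targets=[[[1,-1,4,0,0,0,0],[1,-3,9,0,0,0,0],[1,-4,14,0,0,0,0],[1,-5,18,0,0,0,0],[1,-7,23,0,0,0,0],[1,-8,28,0,0,0,0],[1,-10,34,0,0,0,0],[1,-12,40,0,0,0,0],[1,-14,46,0,0,0,0],[1,-15,52,0,0,0,0],[1,-17,57,0,0,0,0],[1,-18,62,0,0,0,0],[1,-20,68,0,0,0,0],[1,-21,73,0,0,0,0],[1,-22,78,0,0,0,-1],[1,-24,83,0,0,0,-2],[1,-25,88,0,0,0,-4],[1,-27,93,0,0,0,-6],[1,-28,98,0,0,0,-8],[1,-30,103,0,0,0,-11]]])

```text
time_s: 5.4
position: [0.4631, -0.1055, 0.0442]
tool_rot: [[0.083, 0.0, 0.997], [-0.997, -0.0, 0.083], [0.0, -1.0, 0.0]]
ft_force: [0.1, -1.5, 1.5]
grip_width: 0.0001
```

```bash
python3 look.py 3 wrist; python3 path.py .4632 -.1060 5 .0015 .0053 20;python3 path.py .4632 -.1060 5 .1075 .0053 20
```

```text
5.45 [ 0.4625 -0.1047  0.0442] zyaw 4.56 w -0.0 F [-0.7  0.6 -0.3] [-0.001  0.001 -1.   ]
[1, -1, 5, 0, 0, 0, -3], [1, -2, 11, 0, 0, 0, -6], [1, -3, 16, 0, 0, 0, -9], [1, -3, 21, 0, 0, 0, -12], [1, -3, 26, 0, 0, 0, -15], [1, -3, 32, 0, 0, 0, -18], [1, -3, 37, 0, 0, 0, -21], [1, -2, 42, 0, 0, 0, -24], [1, -1, 47, 0, 0, 0, -28], [1, 0, 53, 0, 0, 0, -31], [1, 2, 58, 0, 0, 0, -34], [1, 4, 63, 0, 0, 0, -37], [1, 6, 68, 0, 0, 0, -40], [1, 8, 72, 0, 0, 0, -43], [1, 11, 77, 0, 0, 0, -46], [1, 13, 81, 0, 0, 0, -49], [1, 16, 86, 0, 0, 0, -52], [1, 20, 90, 0, 0, 0, -55], [1, 23, 94, 0, 0, 0, -58], [1, 27, 98, 0, 0, 0, -61], 
[ 0.49002489 -0.00826133] -55.90620328891831 0.1075
[1, 31, 101, 0, 0, 0, -64], [1, 35, 105, 0, 0, 0, -67], [1, 39, 108, 0, 0, 0, -70], [1, 43, 111, 0, 0, 0, -73], [1, 48, 114, 0, 0, 0, -75], [1, 53, 116, 0, 0, 0, -76], [1, 57, 118, 0, 0, 0, -78], [1, 62, 120, 0, 0, 0, -79], [1, 67, 122, 0, 0, 0, -79], [1, 73, 123, 0, 0, 0, -79], [1, 78, 125, 0, 0, 0, -79], [1, 83, 126, 0, 0, 0, -79], [1, 88, 128, 0, 0, 0, -79], [1, 93, 129, 0, 0, 0, -79], [1, 98, 131, 0, 0, 0, -79], [1, 103, 132, 0, 0, 0, -79], [1, 108, 134, 0, 0, 0, -79], [1, 113, 135, 0, 0, 0, -79], [1, 118, 137, 0, 0, 0, -79], [1, 123, 138, 0, 0, 0, -79], 
[0.586671   0.03197773] -74.0 0.2135
```

View pics/wrist3.png

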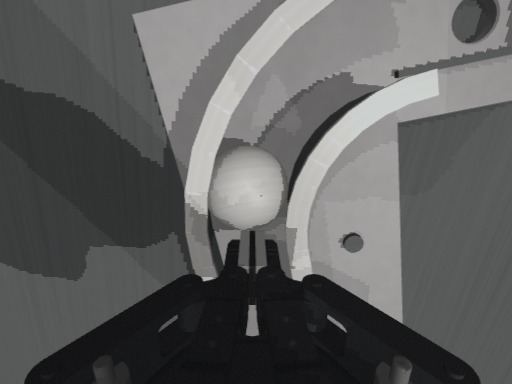

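The ball, now at (247,187), is in front of the fingers at the start of the bend, and both lips are clear. I'll continue round the bend.

carry_out(targets=[[[1,-1,5,0,0,0,-3],[1,-2,11,0,0,0,-6],[1,-3,16,0,0,0,-9],[1,-3,21,0,0,0,-12],[1,-3,26,0,0,0,-15],[1,-3,32,0,0,0,-18],[1,-3,37,0,0,0,-21],[1,-2,42,0,0,0,-24],[1,-1,47,0,0,0,-28],[1,0,53,0,0,0,-31],[1,2,58,0,0,0,-34],[1,4,63,0,0,0,-37],[1,6,68,0,0,0,-40],[1,8,72,0,0,0,-43],[1,11,77,0,0,0,-46],[1,13,81,0,0,0,-49],[1,16,86,0,0,0,-52],[1,20,90,0,0,0,-55],[1,23,94,0,0,0,-58],[1,27,98,0,0,0,-61]]])

```text
time_s: 7.12
position: [0.49, -0.0077, 0.0442]
tool_rot: [[-0.831, -0.001, 0.556], [-0.556, 0.0, -0.831], [0.001, -1.0, -0.0]]
ft_force: [-1.8, -0.8, 0.3]
grip_width: -0.0001
```

```bash
python3 look.py 4 wrist; python3 path.py .4900 -.0080 -56 .1075 .005 12
```

```text
7.17 [ 0.4908 -0.0073  0.0442] zyaw -56.39 w 0.0001 F [-1.   0.2  0.2] [ 0.  0. -1.]
[1, 4, 3, 0, 0, 0, -3], [1, 8, 6, 0, 0, 0, -6], [1, 11, 9, 0, 0, 0, -8], [1, 16, 12, 0, 0, 0, -11], [1, 20, 15, 0, 0, 0, -13], [1, 24, 17, 0, 0, 0, -15], [1, 29, 19, 0, 0, 0, -16], [1, 33, 21, 0, 0, 0, -17], [1, 38, 23, 0, 0, 0, -18], [1, 43, 25, 0, 0, 0, -18], [1, 48, 26, 0, 0, 0, -18], [1, 52, 27, 0, 0, 0, -18], 
[0.54245296 0.01929841] -74.0 0.16749999999999998
```

View pics/wrist4.png

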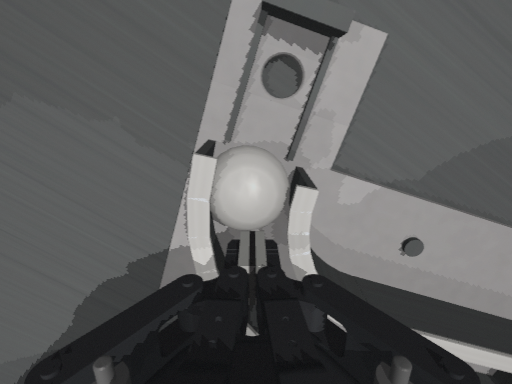

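The ball, at (247,187), is at the exit, and the recess shows ahead at (282,75). I'll push it on and stop short, so the ball centre gets to about 45 mm.

carry_out(targets=[[[1,4,3,0,0,0,-3],[1,8,6,0,0,0,-6],[1,11,9,0,0,0,-8],[1,15,12,0,0,0,-11],[1,19,14,0,0,0,-13],[1,23,16,0,0,0,-15],[1,27,18,0,0,0,-16],[1,31,20,0,0,0,-17],[1,35,22,0,0,0,-18],[1,39,23,0,0,0,-18],[1,43,25,0,0,0,-18],[1,47,26,0,0,0,-18],[1,50,27,0,0,0,-18],[1,52,27,0,0,0,-18],[1,52,27,0,0,0,-18],[1,52,27,0,0,0,-18]]])

```text
time_s: 8.5
position: [0.5422, 0.019, 0.0441]
tool_rot: [[-0.962, -0.0, 0.274], [-0.274, 0.0, -0.962], [0.0, -1.0, -0.0]]
ft_force: [0.4, -0.4, 0.3]
grip_width: 0.0001
```

```bash
python3 look.py 5 wrist top scene;  python3 - <<'E'
from h import *
d=np.load("/tmp/scene5.npy",allow_pickle=True).item(); crop(d,160,90,300,230,4,"s5.png")
E
```

```text
8.65 [0.5421 0.019  0.0442] zyaw -74.13 w -0.0003 F [-0.7 -0.5  0.3] [-0.  0. -1.]
```

View pics/wrist5.png

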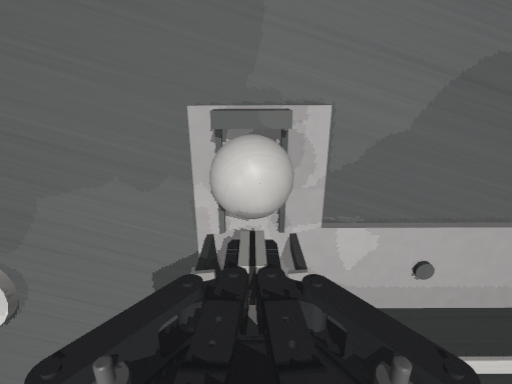

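View pics/s5.png

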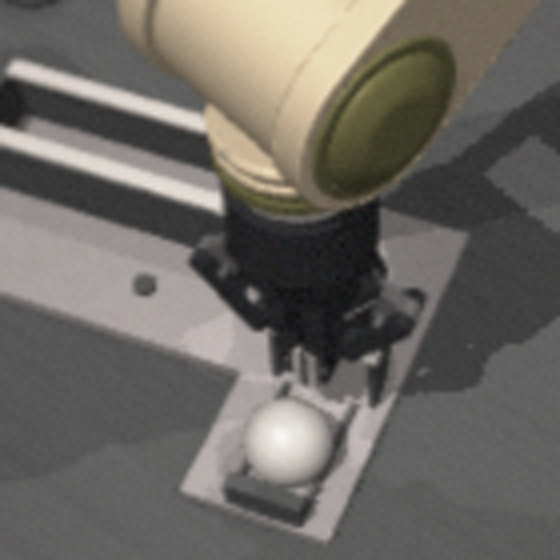

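The ball, at (252,177) in the wrist view, is now in the exit gap between the guide strips. I'll measure where it is relative to the recess.

```bash
python3 - <<'E' | grep -v fit
from h import *
from tr import fr
p0=np.array([.560,-.0797,np.deg2rad(16)])
print(np.load("/tmp/wrist4.npy",allow_pickle=True).item()["C"])
w4=np.load("/tmp/wrist4.npy",allow_pickle=True).item(); print("recess from wrist4",onz(w4,282,76,.008),fr(p0,onz(w4,282,76,.008)[None,:2]))
w=np.load("/tmp/wrist5.npy",allow_pickle=True).item()
P=[onz(w,252,177,.030)]
s=np.load("/tmp/scene5.npy",allow_pickle=True).item(); P.append(onz(s,160+289/4,90+442/4,.030))
for q in P: print(q,fr(p0,q[None,:2]))
# radius in wrist -> distance
c=w["R"]@P[0]+w["t"]; print("depth",c[2],"expected px dia",50e-3*w["fx"]/c[2])
E
```

```text
[0.56119285 0.03940821 0.18464539]
recess from wrist4 [0.58001318 0.03037986 0.008     ] [[0.04958003 0.10029917]]
[0.57997871 0.02974056 0.03      ] [[0.04937067 0.09969414]]
[0.58053452 0.03288326 0.03      ] [[0.0507712 0.1025619]]
depth 0.16122255844731423 expected px dia 84.39717463606881
```

The ball is in the recess at about (0.580, 0.030). I'll lift, open and move over the ball, then look.

carry_out(targets=[[[1,0,0,20,0,0,0],[1,0,0,50,0,0,0],[0.5,0,0,85,0,0,0],[0,8,2,100,0,0,0],[0,20,6,100,0,0,0],[0,32,9,100,0,0,0],[0,38,11,100,0,0,0],[0,38,11,100,0,0,0],[0,38,11,100,0,0,0],[0,38,11,100,0,0,0]]])

```text
time_s: 9.58
position: [0.5796, 0.03, 0.1439]
tool_rot: [[-0.962, -0.001, 0.273], [-0.273, 0.0, -0.962], [0.001, -1.0, -0.0]]
ft_force: [-0.4, 0.3, -0.6]
grip_width: 0.0854
```

```bash
python3 look.py 6 wrist top scene;  python3 - <<'E'
from h import *
d=np.load("/tmp/scene6.npy",allow_pickle=True).item(); crop(d,160,90,300,230,4,"s6.png")
E
```

```text
9.73 [0.5799 0.0299 0.1442] zyaw -74.14 w 0.0852 F [-0.3  0.5  0.2] [-0.  0. -1.]
```

View pics/wrist6.png

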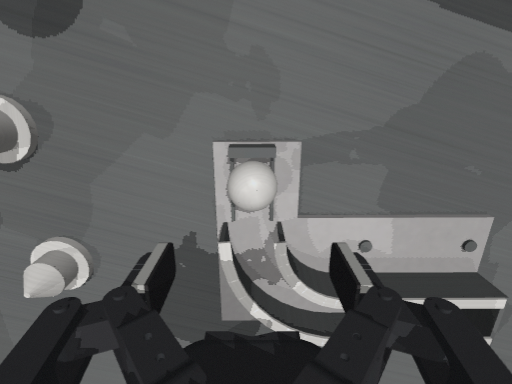

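View pics/s6.png

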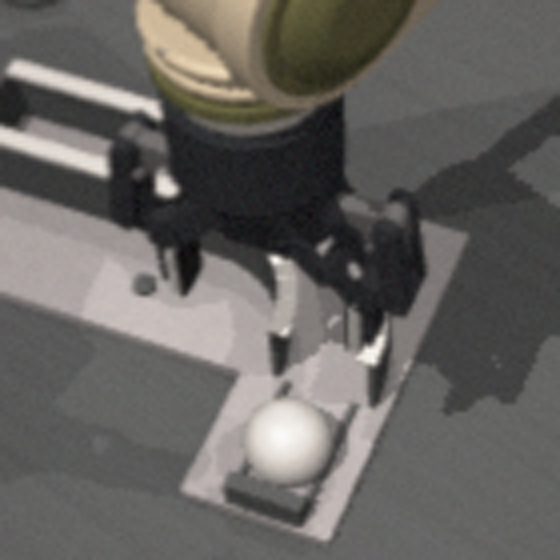

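```bash
python3 - <<'E' | grep -v fit
from h import *
for k in (5,6):
    w=np.load(f"/tmp/wrist{k}.npy",allow_pickle=True).item(); g=w["img"].min(axis=2)
    y0,x0=120,200
    e=cv2.HoughCircles(cv2.medianBlur(w["img"][y0:240,x0:310].mean(axis=2).astype(np.uint8),3),cv2.HOUGH_GRADIENT_ALT,1.5,50,param1=150,param2=.6,minRadius=18,maxRadius=50)
    print(k,e if e is None else [ (c[0]+x0,c[1]+y0,c[2],onz(w,c[0]+x0,c[1]+y0,.030).round(4)) for c in e[0]])
E
```

```text
5 [(np.float32(251.0), np.float32(175.5), np.float32(40.836113), array([0.5807, 0.0306, 0.03  ]))]
6 [(np.float32(252.5), np.float32(186.0), np.float32(24.683748), array([0.5799, 0.0296, 0.03  ]))]
```

The ball is at (252,187), 0.3 mm from the TCP in x and y. I'll descend and check before gripping.

carry_out(targets=[[[0,0,0,-20,0,0,0],[0,0,0,-45,0,0,0],[0,0,0,-65,0,0,0],[0,0,0,-80,0,0,0],[0,0,0,-92,0,0,0],[0,0,0,-100,0,0,0],[0,0,0,-106,0,0,0],[0,0,0,-110,0,0,0],[0,0,0,-110,0,0,0],[0,0,0,-110,0,0,0]]])

```text
time_s: 10.57
position: [0.5805, 0.03, 0.0346]
tool_rot: [[-0.962, 0.001, 0.273], [-0.273, -0.0, -0.962], [-0.001, -1.0, 0.0]]
ft_force: [-0.1, 0.9, 1.2]
grip_width: 0.085
```

```bash
python3 look.py 7 wrist scene;  python3 - <<'E'
from h import *
d=np.load("/tmp/scene7.npy",allow_pickle=True).item(); crop(d,160,90,300,230,4,"s7.png")
E
```

```text
10.67 [0.5806 0.03   0.0349] zyaw -74.13 w 0.0852 F [-0.   0.2  0.3] [ 0.001 -0.    -1.   ]
```

View pics/s7.png

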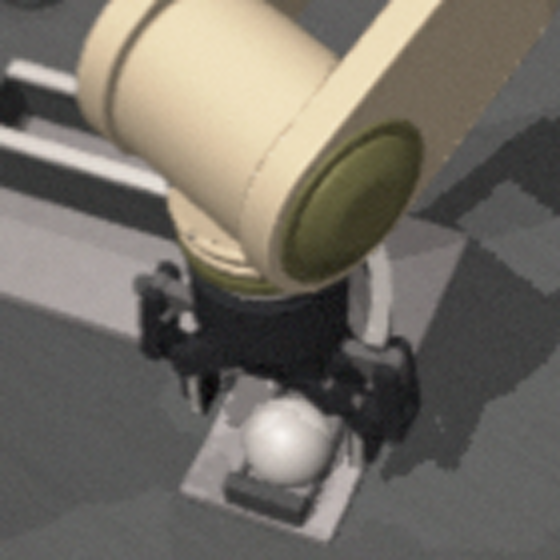

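View pics/wrist7.png

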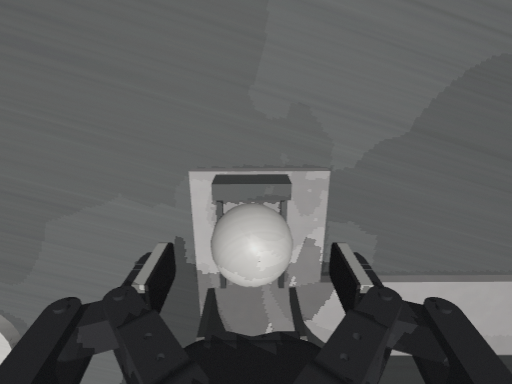

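The ball, at (252,245), sits centred between the open pads, so I'll close on it.

carry_out(targets=[[[0.3,0,0,0,0,0,0],[0.35,0,0,0,0,0,0],[0.4,0,0,0,0,0,0],[0.45,0,0,0,0,0,0],[0.6,0,0,0,0,0,0],[0.8,0,0,0,0,0,0],[1,0,0,0,0,0,0],[1,0,0,0,0,0,0],[1,0,0,0,0,0,0]]], squeeze=80)

```text
time_s: 11.42
position: [0.5806, 0.0301, 0.0353]
tool_rot: [[-0.962, 0.001, 0.274], [-0.274, -0.0, -0.962], [-0.001, -1.0, 0.0]]
ft_force: [-1.2, 1.2, 9.0]
grip_width: 0.0425
```

```bash
python3 look.py 8 wrist
```

```text
11.47 [0.5806 0.0301 0.0353] zyaw -74.12 w 0.0426 F [-2.7  0.6  9. ] [ 0.001 -0.    -1.   ]
```

View pics/wrist8.png

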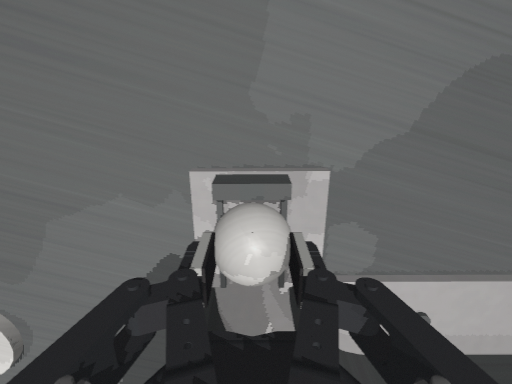

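The opening reads 42.6 mm, not 50, with 9 N upward on the tool, so the pads aren't on the ball's widest line. I'll look closer before lifting.

Run:
```python
from h import *
d=np.load("/tmp/wrist8.npy",allow_pickle=True).item(); crop(d,175,190,330,310,5,"w8.png")
print(d["C"],d["R"][2])
s=env.observe(); T=np.array(s["position"]); R=np.array(s["tool_rot"])
for nm,o in dict(tcp=(0,0,0),grasp=(0,.003,0),tip=(0,.022,0),fl=(-.011,.022,-.0213),fr=(-.011,.022,.0213),bl=(.011,.022,-.0213),ful=(-.011,-.016,-.0213)).items(): P=T+R@np.array(o); print(nm,P.round(4),proj(d,P).round(1))
print("ball at recess",proj(d,[.580,.030,.030]))
e=cv2.HoughCircles(cv2.medianBlur(d["img"][190:300,200:310].mean(axis=2).astype(np.uint8),3),cv2.HOUGH_GRADIENT_ALT,1.5,50,param1=150,param2=.5,minRadius=30,maxRadius=55); print(e)
print(s["wrist_torque"],s["ft_force"])
sc=cam("scene"); crop(sc,190,150,270,230,8,"s8.png")
```

```text
[0.66239311 0.05350941 0.17592183] [-0.31206931 -0.08922158 -0.94586059]
tcp [0.5806 0.0301 0.0353] [[252.  247.6]]
grasp [0.5806 0.0301 0.0323] [[252. 245.]]
tip [0.5806 0.0301 0.0133] [[252.  230.1]]
fl [0.5853 0.0536 0.0133] [[219.4 215. ]]
fr [0.597  0.0126 0.0133] [[284.6 215. ]]
bl [0.5642 0.0476 0.0133] [[220.7 244.6]]
ful [0.5853 0.0536 0.0513] [[211.2 245.4]]
ball at recess [[251.93127483 243.84178572]]
[[[52.5      58.5      36.730953]
  [52.5      58.5      44.698936]]]
[ 0.14754041  0.39330606 -0.07229605] [-2.67410085  0.64803705  8.95340787]
```

View pics/w8.png

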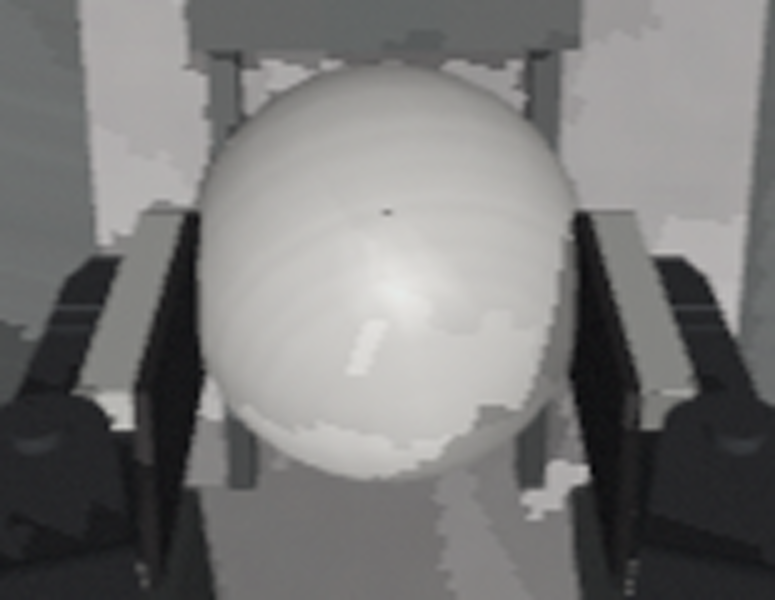

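View pics/s8.png

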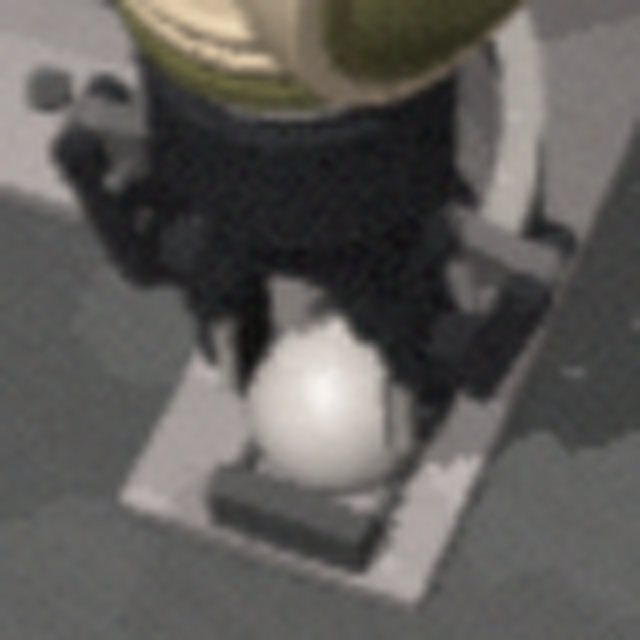

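Run:
```python
from h import *
for k,W,pts,tcp in ((8,.0426,((215,232.6),(290.6,232.6)),(.5806,.0301,.0353)),(7,.0852,((175,243),(331,243)),(.5806,.0300,.0349)),(6,.0852,((175,243),(331,243)),(.5799,.0299,.1442))):
    d=np.load(f"/tmp/wrist{k}.npy",allow_pickle=True).item()
    C,a=ray(d,*pts[0]);C,b=ray(d,*pts[1])
    L=W/np.linalg.norm(a-b); P=C+L*(a+b)/2
    y=np.deg2rad(-74.13); zx=np.array([np.cos(y),np.sin(y),0]); tx=np.array([-.962,-.273,0])
    o=P-np.array(tcp); print(k,"mid of tips",P.round(4),"rel tool x",(o@tx).round(4),"ahead",(-o[2]).round(4),"jaw",(o@zx).round(4))
d=np.load("/tmp/wrist7.npy",allow_pickle=True).item(); crop(d,130,220,380,310,3,"w7.png")
d=np.load("/tmp/wrist5.npy",allow_pickle=True).item(); crop(d,190,200,320,320,5,"w5.png")
```

```text
8 mid of tips [0.5921 0.033  0.0389] rel tool x -0.0118 ahead -0.0036 jaw 0.0004
7 mid of tips [0.5891 0.0319 0.0444] rel tool x -0.0087 ahead -0.0095 jaw 0.0005
6 mid of tips [0.5882 0.0319 0.1536] rel tool x -0.0085 ahead -0.0094 jaw 0.0004
```

View pics/w7.png

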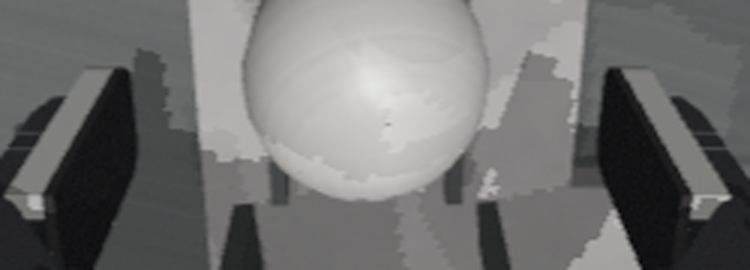

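View pics/w5.png

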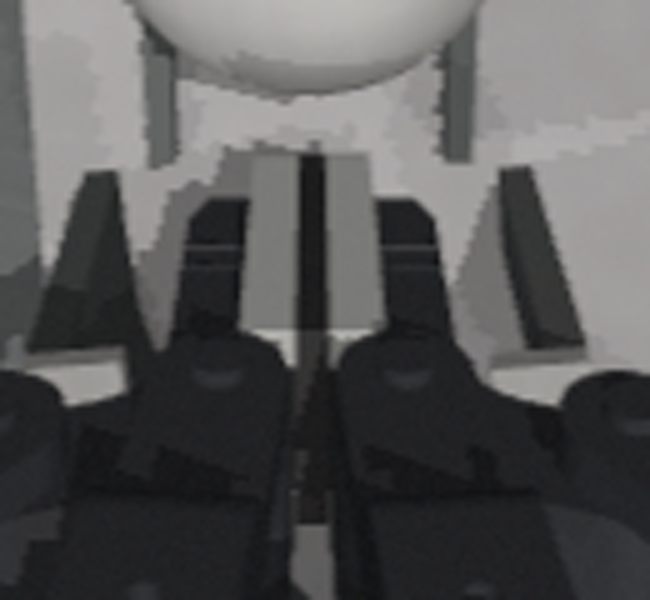

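Run:
```python
from h import *
s=cam("scene")
for z in (.0133,.025,.039,.05):
    for P in ((.5853+.0053,.0536-.0047+.0047,z),(.574,.051,z)): 
        u=proj(s,P)[0]; print(P,u.round(1),"crop8",((u-[190,150])*8).round(0))
print(((proj(s,[.580,.030,.030])[0]-[190,150])*8))
crop(s,205,180,265,230,12,"s9.png")
```

```text
(0.5906, 0.0536, 0.0133) [237.  212.3] crop8 [376. 498.]
(0.574, 0.051, 0.0133) [240.7 206.5] crop8 [406. 452.]
(0.5906, 0.0536, 0.025) [236.8 209.7] crop8 [374. 478.]
(0.574, 0.051, 0.025) [240.6 203.9] crop8 [404. 431.]
(0.5906, 0.0536, 0.039) [236.5 206.5] crop8 [372. 452.]
(0.574, 0.051, 0.039) [240.4 200.7] crop8 [403. 405.]
(0.5906, 0.0536, 0.05) [236.3 204. ] crop8 [370. 432.]
(0.574, 0.051, 0.05) [240.2 198.1] crop8 [401. 385.]
[331.14745347 397.25834882]
```

View pics/s9.png

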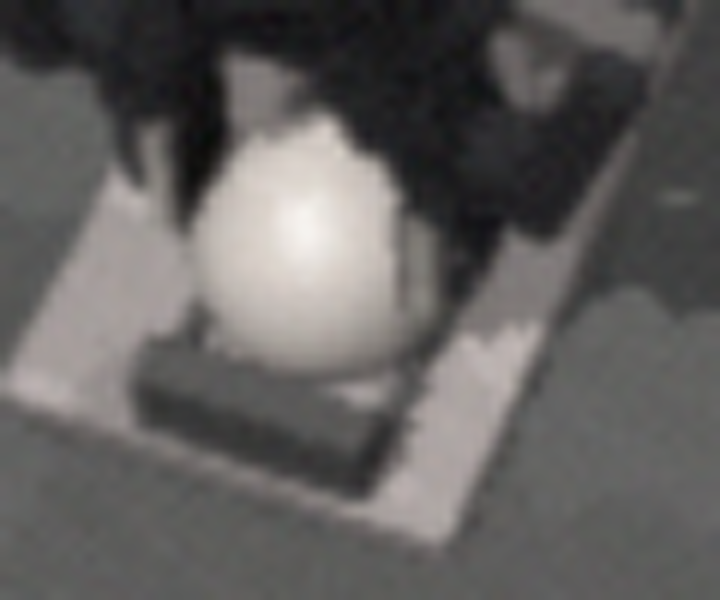

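Both views show the pad tips ending at z≈0.040, about 20 mm shorter than the stated reach. They clip the ball above its equator and the ball bulges out below them. I'll reopen, go lower in small steps while watching the force, and grip again.

carry_out(targets=[[[0.5,0,0,0,0,0,0],[0.2,0,0,0,0,0,0],[0,0,0,0,0,0,0],[0,0,0,0,0,0,0],[0,0,0,0,0,0,0],[0,0,0,-3,0,0,0],[0,0,0,-5,0,0,0],[0,0,0,-5,0,0,0]]], squeeze=30)

```text
time_s: 12.23
position: [0.5799, 0.03, 0.0286]
tool_rot: [[-0.962, -0.001, 0.273], [-0.273, 0.0, -0.962], [0.001, -1.0, -0.0]]
ft_force: [-0.3, 0.1, 0.3]
grip_width: 0.0855
```

carry_out(targets=[[[0,0,0,-2,0,0,0],[0,0,0,-4,0,0,0],[0,0,0,-6,0,0,0],[0,0,0,-6,0,0,0]]])

```text
time_s: 12.57
position: [0.58, 0.03, 0.0227]
tool_rot: [[-0.962, -0.001, 0.273], [-0.273, 0.0, -0.962], [0.001, -1.0, -0.0]]
ft_force: [-1.3, 0.8, -0.7]
grip_width: 0.0852
```

carry_out(targets=[[[0,0,0,-2,0,0,0],[0,0,0,-4,0,0,0],[0,0,0,-5,0,0,0],[0,0,0,-5,0,0,0]]])

```text
time_s: 12.9
position: [0.5801, 0.03, 0.018]
tool_rot: [[-0.962, -0.0, 0.273], [-0.273, 0.0, -0.962], [0.0, -1.0, -0.0]]
ft_force: [-0.3, -1.0, -0.5]
grip_width: 0.0856
```

```bash
python3 look.py 9 wrist scene;  python3 - <<'E'
from h import *
d=np.load("/tmp/scene9.npy",allow_pickle=True).item(); crop(d,180,150,280,230,7,"s10.png")
E
```

```text
13.0 [0.5803 0.03   0.0182] zyaw -74.13 w 0.0857 F [-0.   0.7 -0.8] [-0.  0. -1.]
```

View pics/wrist9.png

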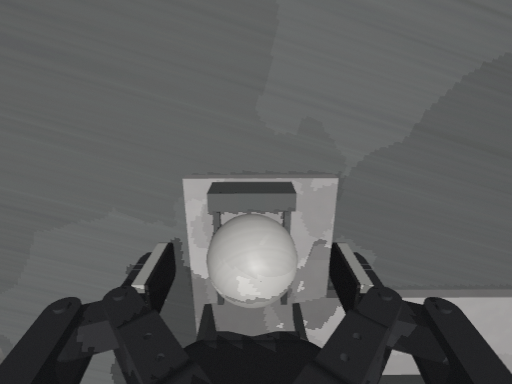

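View pics/s10.png

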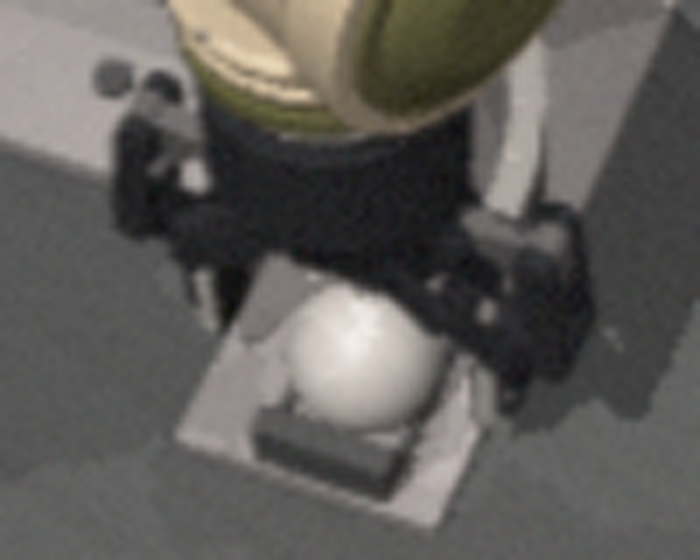

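There's no contact at this height and the ball, at (252,260), is still centred. I'll close again.

carry_out(targets=[[[0.3,0,0,0,0,0,0],[0.35,0,0,0,0,0,0],[0.4,0,0,0,0,0,0],[0.45,0,0,0,0,0,0],[0.6,0,0,0,0,0,0],[0.8,0,0,0,0,0,0],[1,0,0,0,0,0,0],[1,0,0,0,0,0,0]]], squeeze=60)

```text
time_s: 13.67
position: [0.5804, 0.0301, 0.0186]
tool_rot: [[-0.962, 0.001, 0.273], [-0.273, 0.0, -0.962], [-0.0, -1.0, 0.0]]
ft_force: [-2.1, 1.4, 6.2]
grip_width: 0.0474
```

```bash
python3 look.py 10 wrist
python3 - <<'E'
from h import *
d=np.load("/tmp/wrist10.npy",allow_pickle=True).item(); crop(d,160,200,340,320,4,"w10.png")
E
```

```text
13.72 [0.5804 0.0301 0.0186] zyaw -74.13 w 0.0471 F [-1.   1.5  5.8] [ 0.  0. -1.]
```

View pics/w10.png

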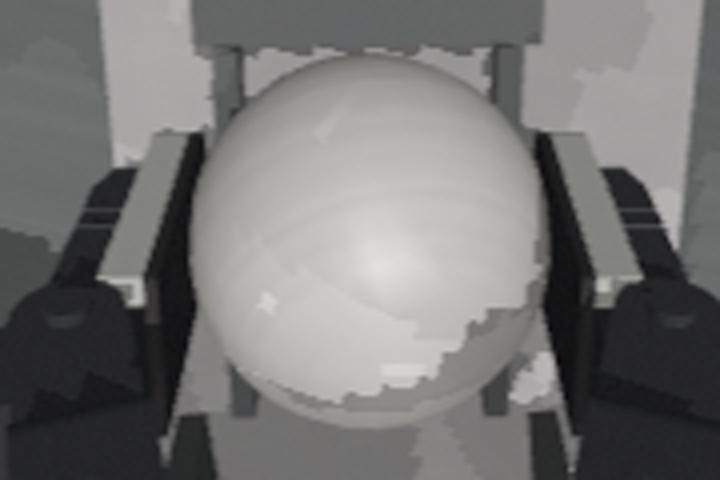

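Now the ball's outline isn't clipped, and the pad tips (crop v≈132) reach past its widest line. The 47 mm reading may be pad compliance. I'll lift a little and check the hold.

carry_out(targets=[[[1,0,0,2,0,0,0],[1,0,0,5,0,0,0],[1,0,0,9,0,0,0],[1,0,0,12,0,0,0],[1,0,0,12,0,0,0],[1,0,0,12,0,0,0]]])

```text
time_s: 14.22
position: [0.5803, 0.03, 0.0303]
tool_rot: [[-0.962, 0.0, 0.273], [-0.273, -0.0, -0.962], [-0.0, -1.0, 0.0]]
ft_force: [0.2, 0.8, -4.7]
grip_width: 0.0472
```

```bash
python3 look.py 11 wrist scene
python3 - <<'E'
from h import *
d=np.load("/tmp/wrist11.npy",allow_pickle=True).item(); crop(d,160,200,340,320,4,"w11.png")
d=np.load("/tmp/scene11.npy",allow_pickle=True).item(); crop(d,180,150,280,230,7,"s11.png")
E
```

```text
14.32 [0.5801 0.03   0.0301] zyaw -74.13 w 0.0471 F [ 0.5  1.  -4.7] [-0.  0. -1.]
```

View pics/w11.png

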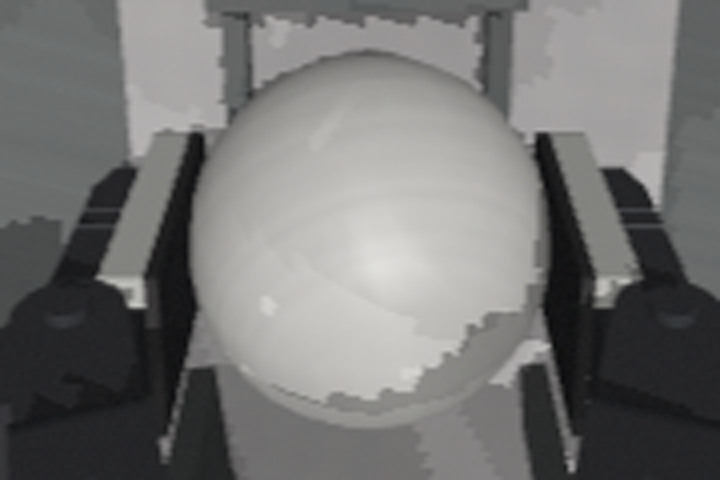

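View pics/s11.png

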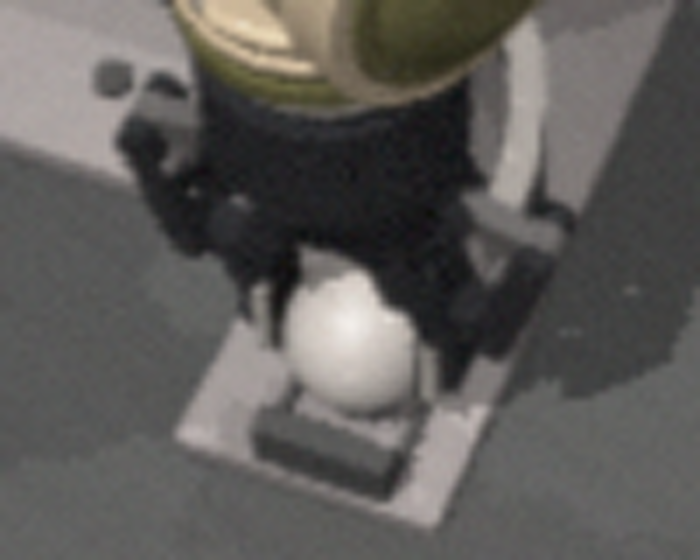

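The ball is held: -4.7 N matches its weight, and the picture moved with the hand. Its centre is 11 mm above the TCP. I'll lift and carry it to a viewing pose above the stand.

carry_out(targets=[[[1,0,0,10,0,0,0],[1,0,0,25,0,0,0],[1,0,0,45,0,0,0],[1,0,0,70,0,0,0],[1,0,0,95,0,0,0],[1,0,10,120,0,0,0],[1,-1,28,140,0,0,0],[1,-3,50,155,0,0,0],[1,-5,75,160,0,0,0],[1,-7,100,160,0,0,0],[1,-9,125,160,0,0,0],[1,-11,150,160,0,0,0],[1,-13,175,160,0,0,0],[1,-15,200,160,0,0,0],[1,-17,220,160,0,0,0],[1,-19,238,160,0,0,0],[1,-20,250,160,0,0,0],[1,-21,257,160,0,0,0],[1,-21,260,160,0,0,0],[1,-21,260,160,0,0,0]]])

```text
time_s: 15.98
position: [0.5593, 0.29, 0.1903]
tool_rot: [[-0.962, -0.0, 0.274], [-0.274, -0.0, -0.962], [0.0, -1.0, 0.0]]
ft_force: [0.7, -0.7, -4.7]
grip_width: 0.0471
```

```bash
python3 look.py 12 wrist scene top
```

```text
16.13 [0.5595 0.2891 0.1902] zyaw -74.19 w 0.0472 F [ 0.2  0.4 -4.5] [-0. -0. -1.]
```

View pics/wrist12.png

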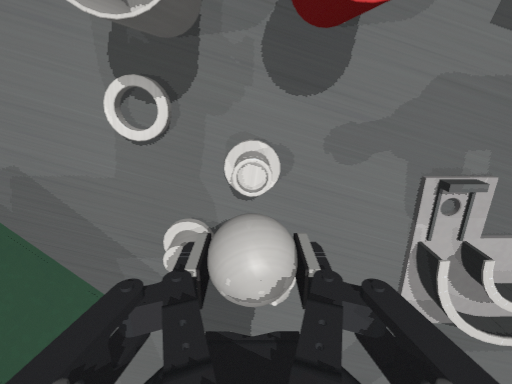

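View pics/scene12.png

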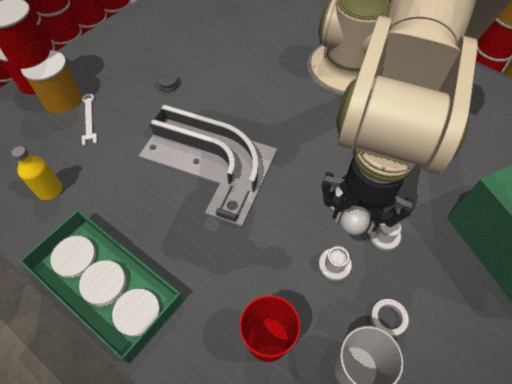

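The cup stand shows at (252,170), with its rim ring near (252,177), clear of the held ball. I'll measure the rim and foot ellipses.

```bash
cat > st.py <<'E'
from h import *
import sys
k=sys.argv[1]
d=np.load(f"/tmp/wrist{k}.npy",allow_pickle=True).item(); crop(d,212,130,292,210,8,f"w{k}c.png")
g=d["img"].min(axis=2); m=np.zeros_like(g); m[130:210,212:292]=(g[130:210,212:292]>150)
n,l,st,c=cv2.connectedComponentsWithStats(m); i=1+st[1:,4].argmax(); print(st[i],c[i])
cs=cv2.findContours((l==i).astype(np.uint8),cv2.RETR_EXTERNAL,cv2.CHAIN_APPROX_NONE)[0][0].reshape(-1,2).astype(float)
# foot silhouette: contour points in far half (top of image) -> z=.010 plane, circle r=34 fit
from scipy.optimize import least_squares
up=cs[cs[:,1]<c[i][1]-1]
P=np.array([onz(d,u,v,.010)[:2] for u,v in up])
r=least_squares(lambda p:np.hypot(*(P-p[:2]).T)-p[2],[.56,.29,.034]); print("foot circle",r.x.round(4),np.abs(r.fun).max().round(4))
r=least_squares(lambda p:np.hypot(*(P-p[:2]).T)-.034,[.56,.29]); print("foot circle r34",r.x.round(4))
lo=cs[cs[:,1]>cs[:,1].max()-8]
Q=np.array([onz(d,u,v,.050)[:2] for u,v in lo]); r=least_squares(lambda p:np.hypot(*(Q-p[:2]).T)-.022,[.56,.29]); print("rim r22",r.x.round(4))
E
python3 st.py 12
```

```text
[ 224  140   56   57 2108] [251.78320683 167.87001898]
foot circle [0.5602 0.2905 0.0334] 0.0007
foot circle r34 [0.5595 0.2903]
rim r22 [0.5616 0.2908]
```

View pics/w12c.png

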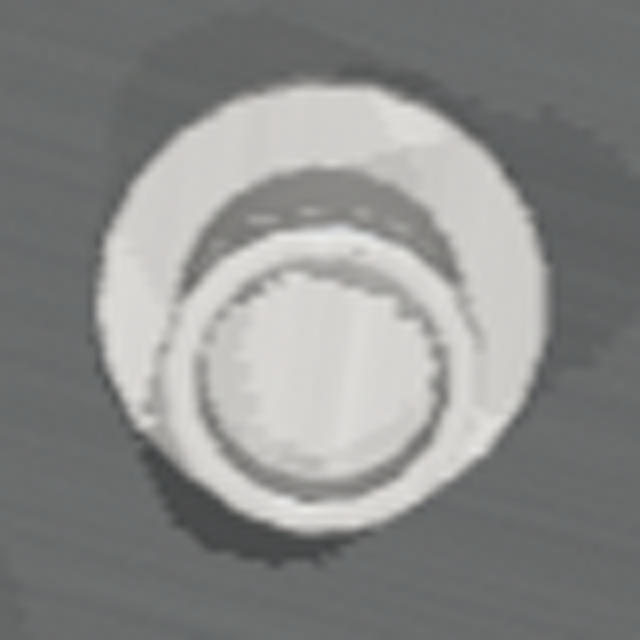

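Run:
```python
from h import *
d=np.load("/tmp/wrist12.npy",allow_pickle=True).item()
print("rim",onz(d,212+321/8,130+380/8,.05), "tcp .5595 .2891 -> grasp px",proj(d,[.5595,.2891,.1902+.0114]))
e=cv2.HoughCircles(cv2.medianBlur(d["img"][200:320,190:320].mean(axis=2).astype(np.uint8),3),cv2.HOUGH_GRADIENT_ALT,1.5,50,param1=150,param2=.5,minRadius=35,maxRadius=55); print(e+[190,200,0])
for c in e[0]: print(onz(d,c[0]+190,c[1]+200,.1902+.0114))
```

```text
rim [0.56039884 0.29010434 0.05      ] tcp .5595 .2891 -> grasp px [[253.6107847 258.5406474]]
[[[253.         263.          45.82958984]]]
[0.55664789 0.28863333 0.2016    ]
```

The stand axis is at about (0.560, 0.290), within 1.5 mm of the held ball in x and y. I'll descend to about 6 mm above the seat.

carry_out(targets=[[[1,1.5,0.5,-10,0,0,0],[1,1.5,0.5,-25,0,0,0],[1,1.5,0.5,-42,0,0,0],[1,1.5,0.5,-60,0,0,0],[1,1.5,0.5,-78,0,0,0],[1,1.5,0.5,-94,0,0,0],[1,1.5,0.5,-107,0,0,0],[1,1.5,0.5,-117,0,0,0],[1,1.5,0.5,-124,0,0,0],[1,1.5,0.5,-127,0,0,0],[1,1.5,0.5,-127,0,0,0],[1,1.5,0.5,-127,0,0,0]]])

```text
time_s: 17.13
position: [0.5611, 0.2905, 0.0637]
tool_rot: [[-0.962, 0.001, 0.273], [-0.273, 0.0, -0.962], [-0.001, -1.0, -0.0]]
ft_force: [-0.5, -0.3, -4.6]
grip_width: 0.0473
```

```bash
python3 look.py 13 wrist scene top;python3 - <<'E'
from h import *
d=np.load("/tmp/scene13.npy",allow_pickle=True).item(); crop(d,290,200,390,290,7,"s13.png")
E
```

```text
17.28 [0.5611 0.2906 0.064 ] zyaw -74.13 w 0.0471 F [-0.2  0.1 -5.1] [ 0.001  0.    -1.   ]
```

View pics/s13.png

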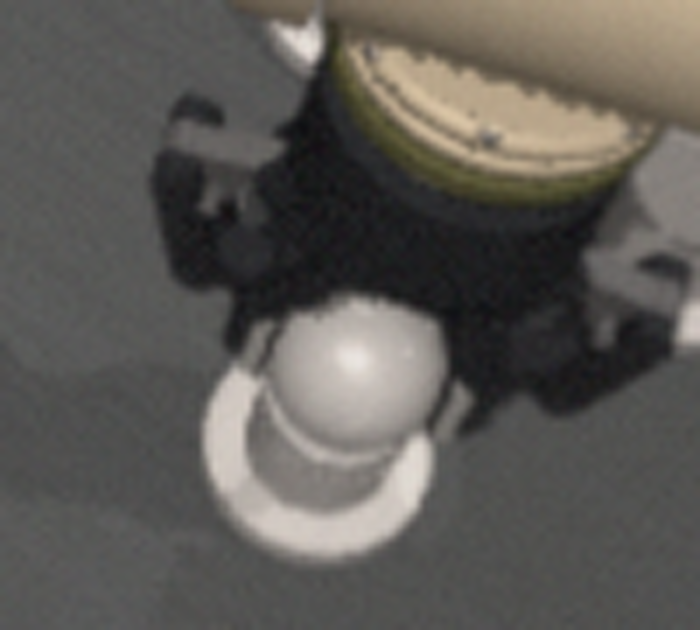

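View pics/wrist13.png

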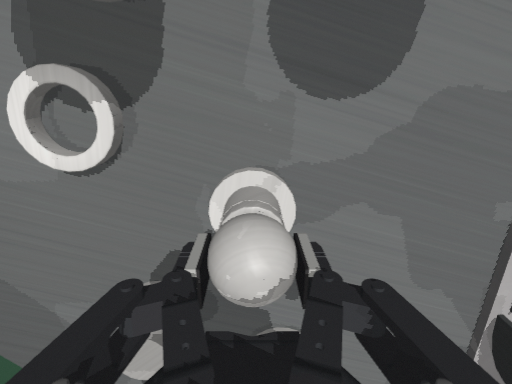

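The ball is centred over the cup in both views: the scene crop shows it at (357,370) above the rim, and the wrist view shows it in line with the stand. I'll lower it gently and watch the force.

carry_out(targets=[[[1,0,0,-1,0,0,0],[1,0,0,-2,0,0,0],[1,0,0,-3,0,0,0],[1,0,0,-4,0,0,0],[1,0,0,-5,0,0,0],[1,0,0,-6,0,0,0],[1,0,0,-6,0,0,0]]])

```text
time_s: 17.87
position: [0.5608, 0.2905, 0.0578]
tool_rot: [[-0.962, 0.0, 0.274], [-0.274, 0.0, -0.962], [-0.0, -1.0, 0.0]]
ft_force: [-2.7, -0.5, 2.5]
grip_width: 0.0475
```

carry_out(targets=[[[1,-0.5,0,0,0,0,0],[1,-1,0,0,0,0,0],[1,-1,0,-0.5,0,0,0],[1,-1,0,-0.5,0,0,0]]])

```text
time_s: 18.2
position: [0.5605, 0.2906, 0.0577]
tool_rot: [[-0.962, 0.002, 0.273], [-0.273, 0.0, -0.962], [-0.002, -1.0, 0.0]]
ft_force: [0.0, -0.7, 6.1]
grip_width: 0.047
```

The ball is seated: the sideways force is gone and the seat carries its load. I'll ease the grip, then open.

carry_out(targets=[[[1,0,0,0,0,0,0],[1,0,0,0,0,0,0],[0.4,0,0,0,0,0,0],[0.35,0,0,0,0,0,0],[0.3,0,0,0,0,0,0],[0.2,0,0,0,0,0,0],[0.1,0,0,0,0,0,0],[0,0,0,0,0,0,0],[0,0,0,0,0,0,0]]], squeeze=20)

```text
time_s: 18.95
position: [0.5597, 0.2905, 0.0566]
tool_rot: [[-0.962, -0.0, 0.273], [-0.273, -0.0, -0.962], [0.0, -1.0, -0.0]]
ft_force: [-0.7, -0.4, -0.1]
grip_width: 0.0851
```

```bash
python3 look.py 14 wrist scene;python3 - <<'E'
from h import *
d=np.load("/tmp/scene14.npy",allow_pickle=True).item(); crop(d,290,200,390,290,7,"s14.png")
E
```

```text
19.05 [0.5598 0.2905 0.0567] zyaw -74.13 w 0.0855 F [0.2 0.5 0.3] [-0.  0. -1.]
```

View pics/s14.png

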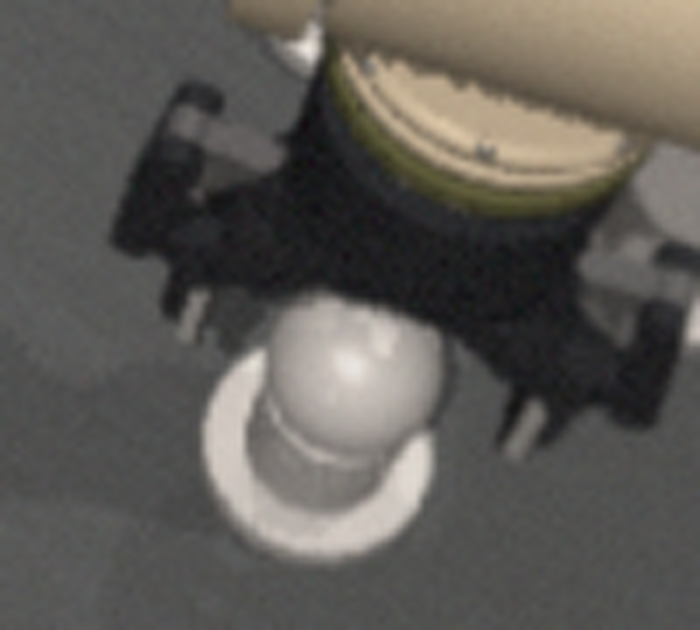

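View pics/wrist14.png

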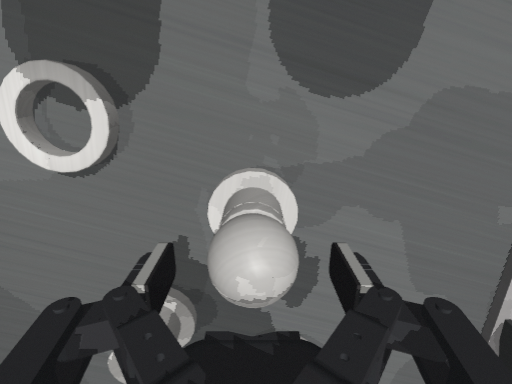

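With the gripper open, the ball stays seated on the upright stand (wrist view: ball at (253,259), both pads clear). I'll retreat straight up.

carry_out(targets=[[[0,0,0,4,0,0,0],[0,0,0,12,0,0,0],[0,0,0,25,0,0,0],[0,0,0,45,0,0,0],[0,0,0,70,0,0,0],[0,0,0,95,0,0,0],[0,0,0,120,0,0,0],[0,-20,0,140,0,0,0],[0,-50,0,150,0,0,0],[0,-80,0,150,0,0,0],[0,-110,0,150,0,0,0],[0,-130,0,150,0,0,0],[0,-130,0,150,0,0,0],[0,-130,0,150,0,0,0]]])

```text
time_s: 20.22
position: [0.4295, 0.2907, 0.2079]
tool_rot: [[-0.962, 0.002, 0.274], [-0.274, 0.001, -0.962], [-0.002, -1.0, -0.0]]
ft_force: [0.3, 0.6, 0.3]
grip_width: 0.0854
```

```bash
python3 look.py 15 wrist scene top;python3 - <<'E'
from h import *
s=np.load("/tmp/scene15.npy",allow_pickle=True).item(); crop(s,290,200,390,290,7,"s15.png")
t=np.load("/tmp/top15.npy",allow_pickle=True).item(); crop(t,110,130,220,250,5,"t15.png")
w=np.load("/tmp/wrist15.npy",allow_pickle=True).item()
for nm,d in (("s",s),("t",t),("w",w)): print(nm,"expected ball px",proj(d,[.560,.290,.068]).round(1),"rim",proj(d,[.560,.290,.05]).round(1))
E
```

```text
20.37 [0.4308 0.2905 0.2069] zyaw -74.16 w 0.0854 F [ 0.3 -0.2  0.4] [ 0.001  0.    -1.   ]
s expected ball px [[339.8 251.8]] rim [[338.2 255.4]]
t expected ball px [[155.  166.9]] rim [[157.3 167.9]]
w expected ball px [[291.4  49.6]] rim [[288.9  52.5]]
```

View pics/s15.png

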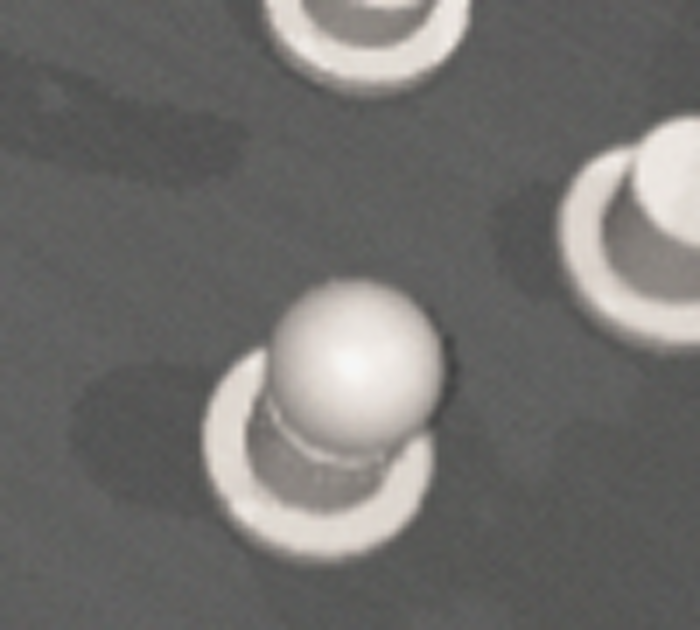

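View pics/wrist15.png

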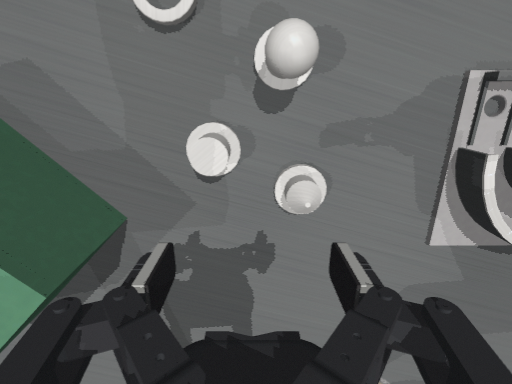

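View pics/t15.png

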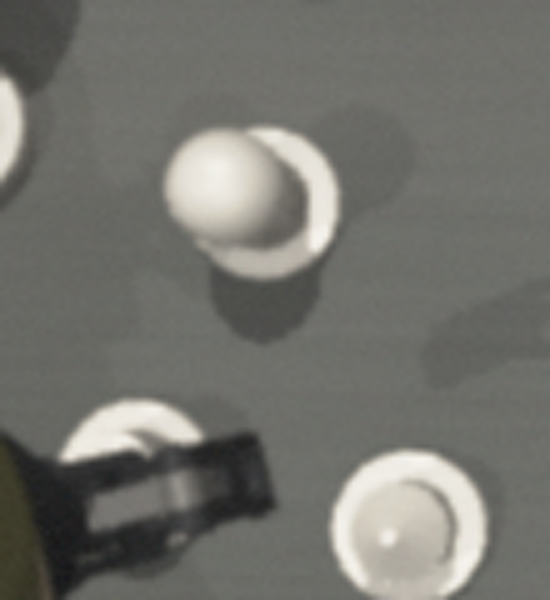

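All three views put the ball within about 1 px of its expected seated position. The stand is upright, the gripper is clear, and the wrist force is about 0. I'm handing in.

```bash
python3 -c "
from rig import env
print(env.close_job()); print(env.observe()['time_s'])"
```

```text
the job is handed in; nothing more can be done
None
the job is handed in; nothing more can be done
```

The steel ball is seated in the hollow-topped stand's cup. I pushed it round the track with the fingers shut until it lay in the recess, then gripped it, lifted it out, lowered it into the cup and released it. The job was handed in at about 20.4 s; no verdict was reported.

**Last checks:**
- **Position:** scene, top and wrist views all put the ball within about 1–2 px of its expected seated position over the stand axis, near (0.560, 0.290). The stand looked upright.
- **Clearance:** the gripper was open and clear of everything, and the wrist force was about 0.

**What failed or disagreed:**
- **First grip:** it clipped the ball above its widest line, with the opening at 42.6 mm instead of 50. In the pictures the pad tips sat about 20 mm short of the stated reach. I opened, went 17 mm lower and gripped again.
- **Second grip:** the opening read 47 mm, not 50, which I put down to pad compliance. The ball held firmly, with about 4.7 N of weight at the wrist.
- **Calibration:** the top and scene cameras differed by 2–5 mm, so I used the wrist camera for the recess and the stand.

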